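# Release the tackle drawer with its two buttons

## Robot

A 7-joint arm with a two-finger parallel gripper is mounted at the origin on the work surface. World frame = base frame: x ahead of the robot, y to its left, z up, the work surface at z = 0. Lengths are in m, angles in rad, forces in N, time in s.
With the tool pointing down it reaches from about 0.425 to 0.875 m from the base axis. Payload 4.7 kg.
Tool frame: the origin (TCP) lies midway between the tips of the shut fingers; the grasp point (between the pads) lies 19 mm behind it; z points along the fingers, y is the direction in which the jaws open and shut (so a half turn about z gives the same grasp; the last joint's range is limited). The gripper opens to 87 mm and grips with 3 to 60 N. Pads are 19 mm wide; open, the fingers measure 117 mm over their backs; the gripper's body (75 mm by 190 mm) begins 51 mm behind the grasp point.
Start: joints at [1.137, 0.321, -0.07, 1.45, 0.023, 1.371, -0.057], TCP at [0.281, -0.586, 0.223] pointing down, gripper open.
Joint ranges: [-2.86, 2.86], [-0.3, 2.09], [-1.38, 1.24], [0.06, 2.45], [-1.56, 4.7], [0.09, 2.05], [-2.69, 2.69]. Speed limits (rad/s): [2.57, 2.57, 3.14, 3.14, 3.14, 3.14, 3.14].

## Interface

Orientations are given as a rotation vector (axis times angle).
In Python, from bench import monitor, eyes, order gives the robot as it stands. The module is installed in compiled form; this text tells all that it offers.
- The arm moves only by the shell command python3 -m pendant 'ROWS' [FORCE]. ROWS is JSON, a list of rows, each a list of 3 entries, a list of its own where there are three numbers: the turn, a rotation vector about the tool's x, y, z in degrees, then the shift along the tool's x, y, z in m, then the gripper command: -1 is fully open, 1 is shut, values between are in proportion. In form: [[[rx, ry, rz], [tx, ty, tz], hand], ...]. A call has 1 to 8 rows; each row shifts and turns the commanded pose from where the row before left it, along the tool's axes as they then stand; what a row does not reach is not made up. A row lasts 1/8 s, in which the tool goes at most 62.5 mm and 10.7 degrees, less where a joint would pass 70% of its speed; a pose out of reach is approached as far as the arm can. A call is refused whole if a number of a shift passes 0.0625 or a number of a turn 10.7, either way. A call with a gripper value outside its range is refused whole. The fingers move at their own pace and stop on an object; FORCE is the grip in N (left out, the last holds). Time passes only in rows, so rows that do not move let the fingers close. It gives the time, the measured TCP pose, the force and the opening at its end, in the units of the state.
- monitor.get_state(): the state, without advancing time (a new reading comes with each control period).
- eyes.get_image(name): name is "scene" or "top" or "wrist"; returns a dict with "color" (384x512x3 uint8, red, green, blue), "range_z" (384x512 float32, m along the optical axis (not along the pixel's ray), 0 where there is no reading), "fx", "fy", "cx", "cy" (pixels), "world_to_cam" (4x4, takes a point from world to camera coordinates). Camera axes: x right, y up, looking along -z (the intrinsics and any distortion apply to the point x, -y, -z); pixel columns grow to the right and rows downward; lengths in m; the calibration is good to about 2 mm. A picture is of the moment at which its call begins.
- order.close_job(): hands the job in, once; it reports no verdict.
The state is a dict: "time": time; "joint_positions": joint angles; "qd": joint speeds; "joint_torque": joint torques, N m; "position": TCP position; "tool_rot": TCP orientation; "ft_force": force on the tool from outside, world axes, zero at the start; "torque": the same for the moment, N m; "grip_width": opening from 0.0 (shut) to 1.0 (fully open).
Only numpy, scipy, OpenCV 4.12 (cv2) and the standard library are available. Lean on these libraries where they do the work, as an engineer would, in place of code of your own. Each camera call takes 0.05 s, during which the arm holds its last target.

## Task

Open the spring-loaded tackle drawer on the boat deck: with one fingertip on each, press the two round release buttons on top of the drawer unit down together and keep both fully down until the drawer has slid all the way out by itself, then let go of the buttons and draw back. Do not press the small square light switch, and leave the drawer open and everything standing around where it is.

Things in the scene. Friction and masses are not known exactly. Their poses are not given: they have to be found in the camera images.
- unit: black drawer unit fixed to the deck, 280 mm deep (its x), 300 mm wide (its y), 160 mm high with a flat level top. Origin at the centre of its underside on the deck; x points from the drawer front to the back (away from the robot), y left, z up. The drawer comes out along -x and needs 0.1 m of free space there
- release_left_top (a point): centre of the top face of the left release button (seen from the robot): a round metal cap 32 mm in diameter that stands 15 mm proud of the unit's top, i.e. 175 mm above the deck when up, in a flat bezel 40 mm across and 4 mm high. It goes straight down with the press. Site axes as the unit's. The two buttons lie side by side along the unit's y, centres 60 mm apart (y = +30 mm), 100 mm in front of the unit's middle
- release_right_top (a point): centre of the top face of the right release button (seen from the robot): a round metal cap 32 mm in diameter that stands 15 mm proud of the unit's top, i.e. 175 mm above the deck when up, in a flat bezel 40 mm across and 4 mm high. It goes straight down with the press. Site axes as the unit's. The two buttons lie side by side along the unit's y, centres 60 mm apart (y = -30 mm), 100 mm in front of the unit's middle
- release_left (a joint): travel of the left release button: 0 up, 0.008 m fully down; springs back. It takes 1.5 N to start and 5 N to hold fully down (so 10 N for both). Its catch is clear from about 0.0055 m on
- release_right (a joint): travel of the right release button: 0 up, 0.008 m fully down; springs back. It takes 1.5 N to start and 5 N to hold fully down (so 10 N for both). Its catch is clear from about 0.0055 m on
- drawer (a joint): how far the drawer is out: 0 shut, 0.10 m fully out at its stop. Held by both buttons' catches; while both are down a damped spring slides it out in about 3 s. A safety catch stops it at about 0.05 m if either button is let up before about 0.072 m; it stays out by its spring (about 4 N)
- drawer_edge (a point): middle of the upper front edge of the drawer front (300 mm wide), 151 mm above the deck, 157 mm in front of the unit's middle when shut
- light_switch_top (a point): centre of the top of the light switch: a small square metal cap 20 x 20 mm, 8 mm proud of the unit's top (168 mm above the deck), in line with the release buttons, 112 mm left of the unit's middle
- light_switch (a joint): travel of the light switch: 0 up, 0.004 m pressed
- spool: line spool, grey, 56 mm across and 36 mm high; stands on the unit's top towards the back. Origin at its underside's centre
- jar: glass jar with white cap, 48 mm across, 65 mm high; on the unit's top towards the back. Origin under its centre
- torch: dark metal torch standing on its head, 42 mm across, 105 mm high; on the unit's top towards the back. Origin under its centre
- stone: grey rectangular sharpening stone, 65 x 26 x 18 mm, long side along the unit's depth; on the unit's top near the front, about 123 mm to the right of the middle (seen from the robot). Origin under its centre
- tackle_case: flat whitish tackle case 180 x 120 x 36 mm with two blue clips, on the deck left of the unit. Origin under its centre
- mug: white mug, 76 mm across, 85 mm high, on the deck right of the unit. Origin under its centre
- screwdriver: screwdriver 170 mm long, lying on the deck right of the unit. Origin under its middle

How it is judged:
On the way, in this order (a step that is already met when the one before it is completed fails the run):
1. both release buttons are down together (value of joint each of release_left, release_right above 0.005 m), for 0.2 s.
2. the drawer has slid out while both buttons are still down (all of step 1 and value of joint drawer above 0.088 m), for 0.1 s.
At the end, for the whole second after the job is handed in: the drawer is at least 88 mm out (of 100), both release buttons are up again (within 2 mm) and the light switch is up (value of joint drawer above 0.088 m and value of joint each of release_left, release_right below 0.002 m and value of joint light_switch below 0.0015 m); the robot touches nothing.
It fails at once if the light switch is pressed (over 2 mm) (value of joint light_switch above 0.002 m).
It fails at once if a thing on or beside the unit is moved or lifted (over 30 mm) (distance of any of spool, jar, torch, stone, tackle_case, mug, screwdriver from where it was at the start of the episode above 0.03 m).
It also fails if it takes over 35 s, if anything falls off the work surface, if the arm or the gripper's body presses on something with over 40 N, if the wrist force passes 120 N, or if a joint passes its speed limit or range.

## Working session

There is one attempt and no reset: what is moved stays moved. The work goes in short steps, Python scripts to look and compute and a shell command to move; the robot and the scene stay as the last step left them, time stands still between calls to the robot, and variables do not carry over. Pictures are saved under pics/ and viewed, and the job is handed in when it is done.

```bash
mkdir -p pics
python3 - <<'E'
from bench import monitor, eyes
import cv2
s=monitor.get_state()
for k,v in s.items(): print(k,v)
for n in ("scene","top","wrist"):
    d=eyes.get_image(n); cv2.imwrite(f"pics/{n}0.png",d["color"][:,:,::-1])
    print(n,[d[k] for k in("fx","fy","cx","cy")],d["world_to_cam"].tolist(),[k for k in d])
E
```

```text
time 0.0
joint_positions [ 1.13710434  0.32183449 -0.07007474  1.45169495  0.02260446  1.37078664
 -0.05690282]
qd [ 0.00113817  0.00073257  0.00117041 -0.00106015 -0.00038452 -0.00137737
  0.00018834]
joint_torque [-6.21227045e-04 -4.91287494e+01 -4.03957972e-01 -3.12530351e+01
 -6.37532445e-02  4.37817222e-02  1.97196414e-04]
position [ 0.28113955 -0.58543332  0.22144396]
tool_rot [-3.06135569e+00 -6.97144581e-01  8.36771445e-04]
ft_force [-0.36484531  0.27637663 -0.18972239]
torque [-0.02024941  0.01236248 -0.04044791]
grip_width 1.003088271507103
scene [453.4454252762128, 453.4454252762128, 262.7692897687363, 194.4739672812888] [[-0.805926654470671, 0.5919540772838366, -0.008520446041894154, 0.415997160554273], [-0.506017632883811, -0.6813137507803515, 0.5289212873464946, 0.27343324162985627], [0.30729201555584884, 0.4305832595267142, 0.8486281127743613, -1.7168843472247024], [0.0, 0.0, 0.0, 1.0]] ['color', 'range_z', 'fx', 'fy', 'cx', 'cy', 'world_to_cam']
top [391.2072402838305, 391.2072402838305, 256.9561955443559, 198.64015329197764] [[0.018623114455746426, -0.9998264597442851, -0.0004795864646914812, 0.03333411919658506], [0.9891617473895833, 0.018354592390653544, 0.1456782291193803, -0.575858495144161], [-0.14564414546817137, -0.003187370920039288, 0.9893319076818781, -0.9922452960739547], [0.0, 0.0, 0.0, 1.0]] ['color', 'range_z', 'fx', 'fy', 'cx', 'cy', 'world_to_cam']
wrist [286.3594851846453, 286.3594851846453, 252.21931050208872, 188.2559144794548] [[0.4333050120627486, -0.9012469268630227, -0.0008621724079399627, -0.6488821253348247], [0.8593664650721388, 0.4134574167617791, -0.3009023815693302, 0.035790333130531635], [0.2715438182517133, 0.1296415880211142, 0.9536545566527986, -0.39185982604267705], [0.0, 0.0, 0.0, 1.0]] ['color', 'range_z', 'fx', 'fy', 'cx', 'cy', 'world_to_cam']
```

View pics/top0.png

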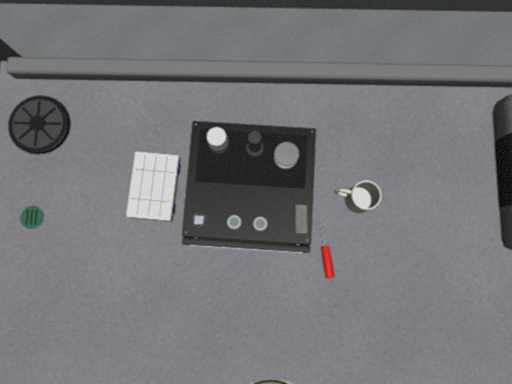

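View pics/scene0.png

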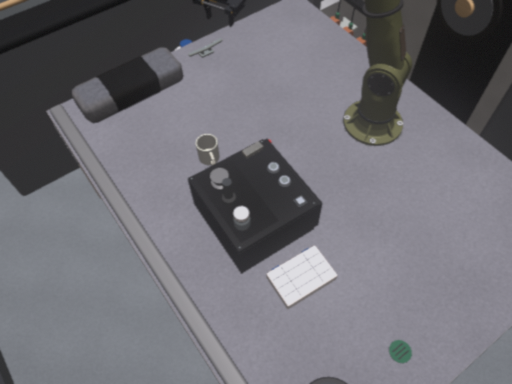

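The top view shows the two round buttons at about (234,222) and (260,224), the light switch at (199,220) and the stone at (301,219). The arm is clear of all of them. Next I'll locate these points precisely.

```bash
cat > h.py <<'E'
import numpy as np, cv2
def ray(d,u,v,z):
    M=d["world_to_cam"];R=M[:3,:3];t=M[:3,3]
    c=-R.T@t; r=R.T@np.array([(u-d["cx"])/d["fx"],-(v-d["cy"])/d["fy"],-1.])
    return c+r*(z-c[2])/r[2]
def dep(d,u,v):
    M=d["world_to_cam"];R=M[:3,:3];t=M[:3,3]
    z=float(d["range_z"][int(round(v)),int(round(u))])
    return R.T@(z*np.array([(u-d["cx"])/d["fx"],-(v-d["cy"])/d["fy"],-1.])-t)
E
python3 - <<'E'
from h import *; from bench import eyes
for n,rois in (("top",[(234,222,.175),(260,224,.175),(199,220,.168),(301,219,.178)]),("scene",[(284,181,.175),(273,167,.175),(301,201,.168),(253,149,.178)])):
    d=eyes.get_image(n); g=d["color"].max(2)
    for u,v,z in rois:
        r=14 if z>.177 else 9
        p=g[v-r:v+r+1,u-r:u+r+1]
        t,m=cv2.threshold(p,0,255,cv2.THRESH_OTSU)
        k,l,st,ce=cv2.connectedComponentsWithStats(m)
        i=1+np.argmax(st[1:,4]); c=ce[i]+[u-r,v-r]
        print(n,c.round(1),st[i,2:].tolist(),t,ray(d,*c,z).round(4),"depth",dep(d,*c).round(4))
    big=cv2.resize(d["color"][100:270,170:340,::-1] if n=="top" else d["color"][120:280,180:350,::-1],None,fx=3.5,fy=3.5,interpolation=cv2.INTER_CUBIC)
    cv2.imwrite(f"pics/{n}1.png",big)
E
```

```text
top [233.7 221.6] [14, 14, 161] 112.0 [0.5017 0.0956 0.175 ] depth [0.5017 0.0956 0.1748]
top [259.9 223.4] [15, 14, 164] 112.0 [0.4987 0.0358 0.175 ] depth [0.4989 0.0358 0.1724]
top [198.3 219.5] [10, 10, 83] 123.0 [0.5056 0.1777 0.168 ] depth [0.5058 0.178  0.166 ]
top [301.  218.6] [12, 28, 310] 97.0 [ 0.511  -0.0576  0.178 ] depth [ 0.511  -0.0576  0.1783]
scene [284.1 179.7] [11, 10, 86] 106.0 [0.505  0.0964 0.175 ] depth [0.5051 0.0965 0.1751]
scene [273.1 166.3] [11, 10, 85] 106.0 [0.5018 0.0369 0.175 ] depth [0.5016 0.0366 0.1745]
scene [300.  199.7] [9, 8, 52] 113.0 [0.508  0.1773 0.168 ] depth [0.5091 0.1784 0.1706]
scene [250.3 142.8] [29, 21, 410] 100.0 [ 0.5061 -0.0781  0.178 ] depth [ 0.4268 -0.1993 -0.0042]
```

View pics/top1.png

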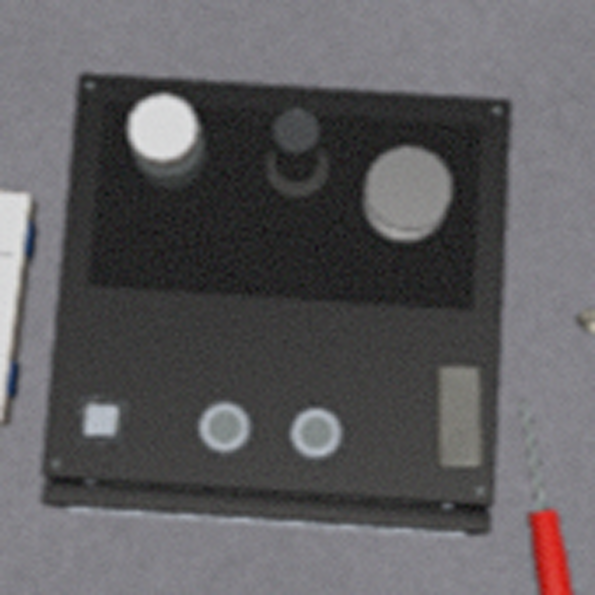

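```bash
python3 -m pendant '[[[0,0,9.5],[0,0,-0.02],-0.03],[[0,0,9.5],[0,0,-0.02],-0.03],[[0,0,9.5],[0,0,-0.02],-0.03],[[0,0,0],[0.03,-0.04,0],-0.03],[[0,0,0],[0.03,-0.045,0],-0.03],[[0,0,0],[0.03,-0.045,0],-0.03],[[0,0,0],[0.03,-0.045,0],-0.03],[[0,0,0],[0,0,0],-0.03]]'
cat > st.py <<'E'
from bench import monitor
import numpy as np
from scipy.spatial.transform import Rotation as Ro
np.set_printoptions(precision=4,suppress=True)
s=monitor.get_state(); R=Ro.from_rotvec(s["tool_rot"]).as_matrix(); p=np.array(s["position"])
print(s["time"],p,s["ft_force"],s["grip_width"]); print(R)
T=np.array([.5016,.066,.175]); print("to target in tool:",R.T@(T-p), "yaw x",np.degrees(np.arctan2(R[1,0],R[0,0])))
print(s["joint_positions"])
E
python3 st.py
```

```text
time: 1.25
position: [0.4142, -0.4118, 0.2829]
tool_rot: [-3.139, 0.062, -0.003]
ft_force: [-0.7, -0.4, 1.1]
grip_width: 0.515
1.25 [ 0.4142 -0.4118  0.2829] [-0.6637 -0.3849  1.138 ] 0.5149301442081576
[[ 0.9992 -0.0397  0.002 ]
 [-0.0397 -0.9992  0.0017]
 [ 0.002  -0.0018 -1.    ]]
to target in tool: [ 0.0681 -0.4807  0.1089] yaw x -2.275225994784397
[ 0.8588  0.1634 -0.137   1.5246  0.0197  1.4547 -0.8892]
```

```bash
python3 -m pendant '[[[0,0,0],[0.02,-0.055,0],-0.03],[[0,0,0],[0.02,-0.055,0],-0.03],[[0,0,0],[0.015,-0.055,0],-0.03],[[0,0,0],[0.01,-0.055,0],-0.03],[[0,0,0],[0,-0.055,0],-0.03],[[0,0,0],[0,-0.055,0],-0.03],[[0,0,0],[0,-0.055,0],-0.03],[[0,0,0],[0,-0.045,0],-0.03]]'; python3 -m pendant '[[[0,0,0],[0,-0.04,0.02],-0.03],[[0,0,0],[0,0,0.02],-0.03],[[0,0,0],[0,0,0],-0.03],[[0,0,0],[0,0,0],-0.03]]'; python3 st.py
python3 - <<'E'
from bench import eyes
import cv2
for n in ("wrist","top"):
    d=eyes.get_image(n); cv2.imwrite(f"pics/{n}2.png",d["color"][:,:,::-1])
E
```

```text
time: 2.25
position: [0.4961, 0.0104, 0.2828]
tool_rot: [3.14, -0.078, 0.001]
ft_force: [0.3, 0.0, -0.2]
grip_width: 0.513
time: 2.75
position: [0.4987, 0.0479, 0.2432]
tool_rot: [3.14, -0.081, 0.001]
ft_force: [-0.1, -0.2, 0.4]
grip_width: 0.512
2.75 [0.4987 0.0479 0.2432] [-0.1231 -0.1705  0.4036] 0.511757033408447
[[ 0.9987 -0.0517  0.0008]
 [-0.0517 -0.9987 -0.0002]
 [ 0.0008  0.0002 -1.    ]]
to target in tool: [ 0.0019 -0.0182  0.0682] yaw x -2.9622457147718095
[ 0.4006  0.0148 -0.5507  1.7647  0.0083  1.3634 -1.7743]
```

View pics/wrist2.png

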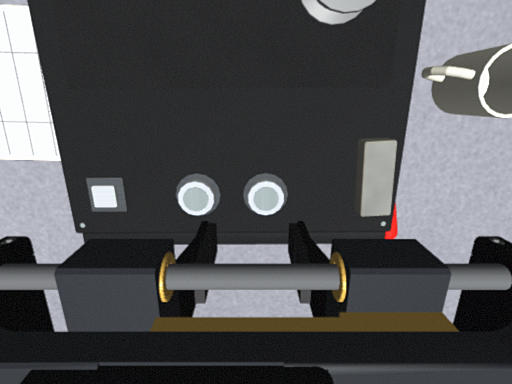

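View pics/top2.png

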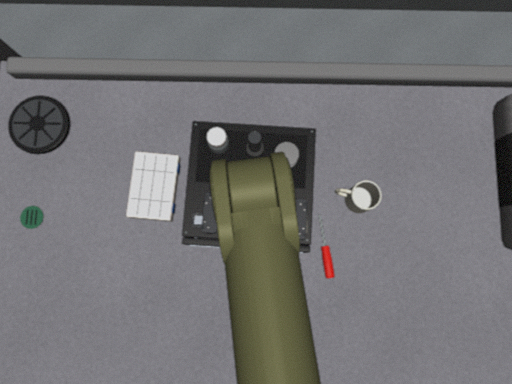

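The wrist view shows both buttons at about (197,196) and (265,195), with the fingers lined up below them. I'll refine the offset from this view and check the clearance to the torch.

Run:
```python
from h import *; from bench import eyes,monitor
np.set_printoptions(precision=4,suppress=True)
d=eyes.get_image("wrist"); M=d["world_to_cam"]; print("cam",-M[:3,:3].T@M[:3,3], "tcp",monitor.get_state()["position"])
g=d["color"].min(2)
for u,v in ((197,196),(265,195)):
    r=24;p=g[v-r:v+r+1,u-r:u+r+1]; t,m=cv2.threshold(p,0,255,cv2.THRESH_OTSU)
    k,l,st,ce=cv2.connectedComponentsWithStats(m); i=1+np.argmax(st[1:,4]); c=ce[i]+[u-r,v-r]
    print(c,st[i],ray(d,*c,.175),dep(d,*c))
d=eyes.get_image("top"); print("torch",dep(d,254,134),dep(d,254,150),"jar",dep(d,216,135))
```

```text
cam [0.5822 0.0449 0.406 ] tcp [0.4988 0.0484 0.2434]
[195.9239 198.0223] [  5   9  37  35 985] [0.5037 0.0969 0.175 ] [0.5039 0.0967 0.1756]
[265.753  197.6494] [  7  10  36  34 984] [0.5009 0.0373 0.175 ] [0.5013 0.0373 0.176 ]
torch [0.6814 0.0522 0.2629] [0.6609 0.0522 0.2104] jar [0.6892 0.1371 0.2263]
```

```bash
python3 -m pendant '[[[0,0,0],[0.0025,-0.0185,0],-0.03],[[0,0,0],[0,0,0.02],-0.03],[[0,0,0],[0,0,0.02],-0.03],[[0,0,0],[0,0,0.01],-0.03],[[0,0,0],[0,0,0],-0.03],[[0,0,0],[0,0,0],-0.03]]'; python3 st.py
python3 - <<'E'
from bench import eyes
import cv2
for n in ("wrist","scene"):
    d=eyes.get_image(n); im=d["color"][:,:,::-1]
    if n=="scene": im=cv2.resize(im[100:260,180:390],None,fx=3.5,fy=3.5)
    cv2.imwrite(f"pics/{n}3.png",im)
E
```

```text
time: 3.7
position: [0.5022, 0.0675, 0.1934]
tool_rot: [-3.141, 0.078, -0.002]
ft_force: [-0.5, 0.4, 0.5]
grip_width: 0.511
3.7 [0.5022 0.0675 0.1934] [-0.5252  0.379   0.4519] 0.5113662214429578
[[ 0.9988 -0.0498  0.0014]
 [-0.0498 -0.9988  0.    ]
 [ 0.0014 -0.0001 -1.    ]]
to target in tool: [-0.0005  0.0015  0.0184] yaw x -2.853444510630698
[ 0.3727  0.0613 -0.5754  1.8243  0.0352  1.2647 -1.833 ]
```

View pics/wrist3.png

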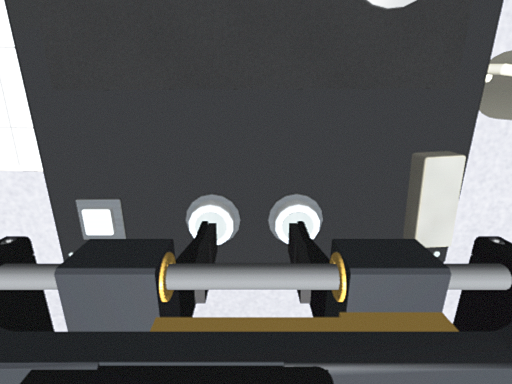

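View pics/scene3.png

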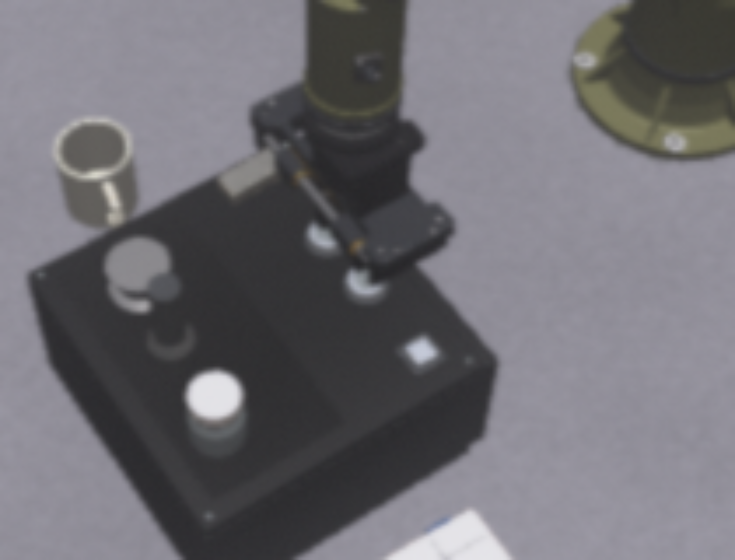

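In the wrist view both fingertips, at about (212,228) and (297,228), sit centred over the caps. Now I'll press.

```bash
python3 -m pendant '[[[0,0,0],[0,0,0.01],-0.03],[[0,0,0],[0,0,0.007],-0.03],[[0,0,0],[0,0,0.004],-0.03],[[0,0,0],[0,0,0.003],-0.03],[[0,0,0],[0,0,0.002],-0.03],[[0,0,0],[0,0,0],-0.03]]'; python3 st.py
```

```text
time: 4.55
position: [0.5014, 0.0674, 0.1676]
tool_rot: [3.14, -0.078, -0.001]
ft_force: [-3.3, -0.5, 8.9]
grip_width: 0.514
4.55 [0.5014 0.0674 0.1676] [-3.2933 -0.4763  8.9142] 0.5144779996313137
[[ 0.9988 -0.0496 -0.0004]
 [-0.0496 -0.9988 -0.0008]
 [-0.0004  0.0008 -1.    ]]
to target in tool: [ 0.0003  0.0014 -0.0074] yaw x -2.842156348711621
[ 0.3682  0.0827 -0.5771  1.8581  0.0488  1.2151 -1.8447]
```

```bash
python3 -m pendant '[[[0,0,0],[0,0,0.0015],-0.03],[[0,0,0],[0,0,0.001],-0.03],[[0,0,0],[0,0,0],-0.03]]'; python3 -m pendant '[[[0,0,0],[0,0,0],-0.03],[[0,0,0],[0,0,0],-0.03],[[0,0,0],[0,0,0],-0.03],[[0,0,0],[0,0,0],-0.03],[[0,0,0],[0,0,0],-0.03],[[0,0,0],[0,0,0],-0.03]]';python3 - <<'E'
from bench import eyes
import cv2
for n in ("wrist","top"):
    d=eyes.get_image(n); im=d["color"][:,:,::-1]
    cv2.imwrite(f"pics/{n}4.png",im)
E
```

```text
time: 4.92
position: [0.5015, 0.0674, 0.1673]
tool_rot: [3.139, -0.078, 0.0]
ft_force: [-9.2, -1.6, 21.7]
grip_width: 0.515
time: 5.68
position: [0.5015, 0.0674, 0.1673]
tool_rot: [3.139, -0.078, 0.0]
ft_force: [-9.5, -2.2, 21.2]
grip_width: 0.514
```

View pics/wrist4.png

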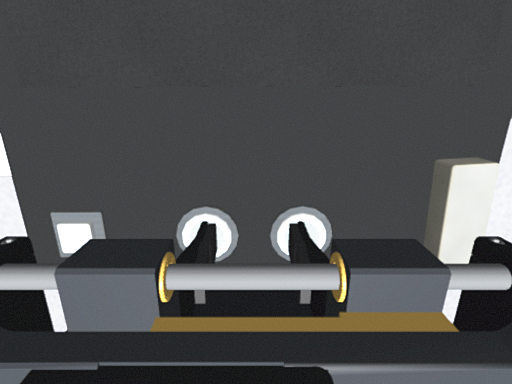

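View pics/top4.png

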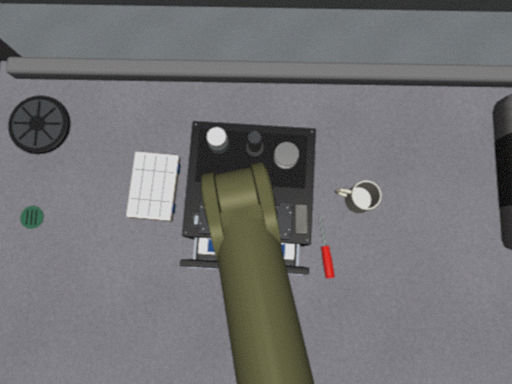

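Both buttons are at the bottom: the tips read z 0.167 m with 21 N. In the top view the drawer front is already at row 266 and still moving. I'll keep holding.

```bash
H='x'; python3 -m pendant '[[[0,0,0],[0,0,0],-0.03],[[0,0,0],[0,0,0],-0.03],[[0,0,0],[0,0,0],-0.03],[[0,0,0],[0,0,0],-0.03],[[0,0,0],[0,0,0],-0.03],[[0,0,0],[0,0,0],-0.03],[[0,0,0],[0,0,0],-0.03],[[0,0,0],[0,0,0],-0.03]]'; python3 -m pendant '[[[0,0,0],[0,0,0],-0.03],[[0,0,0],[0,0,0],-0.03],[[0,0,0],[0,0,0],-0.03],[[0,0,0],[0,0,0],-0.03],[[0,0,0],[0,0,0],-0.03],[[0,0,0],[0,0,0],-0.03],[[0,0,0],[0,0,0],-0.03],[[0,0,0],[0,0,0],-0.03]]'; python3 -m pendant '[[[0,0,0],[0,0,0],-0.03],[[0,0,0],[0,0,0],-0.03],[[0,0,0],[0,0,0],-0.03],[[0,0,0],[0,0,0],-0.03],[[0,0,0],[0,0,0],-0.03],[[0,0,0],[0,0,0],-0.03],[[0,0,0],[0,0,0],-0.03],[[0,0,0],[0,0,0],-0.03]]'
python3 - <<'E'
from h import *; from bench import eyes
d=eyes.get_image("top"); cv2.imwrite("pics/top5.png",d["color"][:,:,::-1])
u0=np.array([.5023,.067]); ax=np.array([.9988,-.0498])
for u in (190,200,300):
  for v in range(225,300,2):
    p=dep(d,u,v)
    if .14<p[2]<.16: print(u,v,p.round(4),"out",round(-(p[:2]-u0)@ax-.057,4))
E
```

```text
time: 6.78
position: [0.5015, 0.0674, 0.1673]
tool_rot: [3.139, -0.078, 0.0]
ft_force: [-8.6, -1.2, 22.1]
grip_width: 0.515
time: 7.78
position: [0.5015, 0.0674, 0.1673]
tool_rot: [3.139, -0.078, 0.0]
ft_force: [-9.6, -1.2, 22.1]
grip_width: 0.513
time: 8.78
position: [0.5015, 0.0674, 0.1673]
tool_rot: [3.139, -0.078, 0.0]
ft_force: [-8.5, -2.2, 22.1]
grip_width: 0.515
190 231 [0.4793 0.197  0.16  ] out -0.0276
190 281 [0.3654 0.1939 0.1492] out 0.0861
190 283 [0.3609 0.1935 0.15  ] out 0.0905
190 285 [0.3564 0.1935 0.1493] out 0.095
190 287 [0.3519 0.1933 0.1492] out 0.0995
200 237 [0.4661 0.1738 0.1569] out -0.0155
200 283 [0.3614 0.1705 0.1508] out 0.0889
200 285 [0.3566 0.1709 0.1469] out 0.0937
200 287 [0.3523 0.1704 0.1494] out 0.0979
300 233 [ 0.4794 -0.0573  0.1597] out -0.0404
300 239 [ 0.4657 -0.0575  0.1582] out -0.0267
300 241 [ 0.4612 -0.0577  0.1563] out -0.0222
300 243 [ 0.4565 -0.0574  0.1587] out -0.0175
300 289 [ 0.3522 -0.0586  0.1505] out 0.0866
300 291 [ 0.3477 -0.0587  0.15  ] out 0.0911
300 293 [ 0.3433 -0.0587  0.1503] out 0.0956
300 295 [ 0.3385 -0.059   0.147 ] out 0.1003
```

View pics/top5.png

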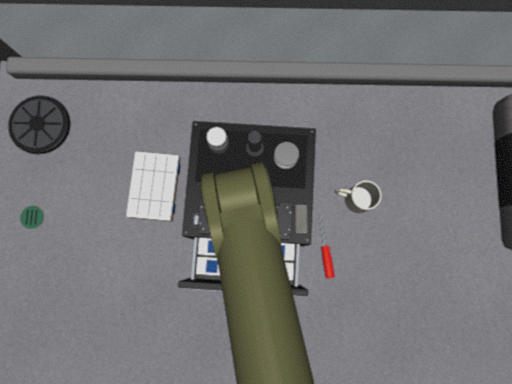

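The drawer front edge measures about 0.10 m out, so it is fully open. I'll lift straight up and draw back.

```bash
python3 -m pendant '[[[0,0,0],[0,0,-0.01],-0.03],[[0,0,0],[0,0,-0.02],-0.03],[[0,0,0],[0,0,-0.03],-0.03],[[0,0,0],[0,0,-0.04],-0.03],[[0,0,0],[0,0,-0.03],-0.03],[[0,0,0],[0,0,0],-0.03]]'; python3 -m pendant '[[[0,0,0],[0,0.05,0],-0.03],[[0,0,0],[0,0.055,0],-0.03],[[0,0,0],[0,0.055,0],-0.03],[[0,0,0],[0,0.055,0],-0.03],[[0,0,0],[0,0.055,0],-0.03],[[0,0,0],[0,0.055,0],-0.03],[[0,0,0],[0,0.04,0],-0.03],[[0,0,0],[0,0,0],-0.03]]'; python3 -m pendant '[[[0,0,0],[0,0,0],-0.03],[[0,0,0],[0,0,0],-0.03]]'
python3 - <<'E'
from h import *; from bench import eyes
d=eyes.get_image("top"); cv2.imwrite("pics/top6.png",d["color"][:,:,::-1])
for u,v in ((234,222),(260,223),(198,219),(301,219)): print(u,v,np.median([dep(d,u+i,v+j)[2] for i in (-2,0,2) for j in (-2,0,2)]))
for v in range(281,299,2): print(v, dep(d,245,v).round(4))
E
```

```text
time: 9.57
position: [0.5029, 0.0678, 0.2961]
tool_rot: [-3.14, 0.078, -0.007]
ft_force: [0.0, -0.1, -0.2]
grip_width: 0.517
time: 10.58
position: [0.4813, -0.301, 0.2915]
tool_rot: [-3.14, 0.089, 0.006]
ft_force: [1.2, 1.4, -1.2]
grip_width: 0.512
time: 10.82
position: [0.484, -0.2953, 0.2937]
tool_rot: [-3.14, 0.074, 0.001]
ft_force: [-0.0, -0.6, -0.9]
grip_width: 0.518
234 222 0.17498664232259795
260 223 0.17419990796888798
198 219 0.1671560332689836
301 219 0.17818602452701437
281 [0.3599 0.0713 0.0225]
283 [0.3596 0.0691 0.0951]
285 [0.3587 0.0674 0.1482]
287 [0.3543 0.0673 0.1494]
289 [0.35   0.0671 0.1516]
291 [0.3454 0.067  0.1498]
293 [ 0.3271  0.0713 -0.0017]
295 [ 3.22e-01  7.11e-02 -3.00e-04]
297 [ 0.3167  0.071  -0.0018]
```

View pics/top6.png

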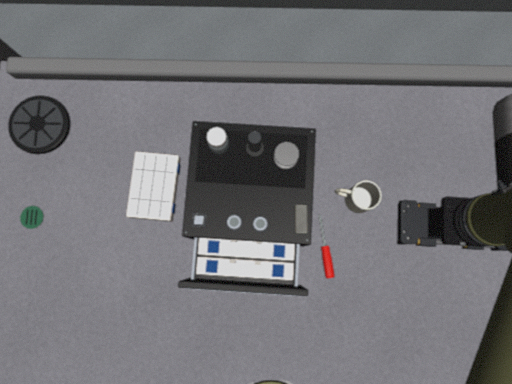

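The drawer is out, with its front at rows 285–291. Both buttons are back up at 0.175 m, the switch is up at 0.167 m, nothing else has moved, and the arm is clear at the right.

```bash
python3 -c "from bench import order; print(order.close_job())"
```

```text
the job is handed in; nothing more can be done
None
```

The drawer is open and I handed the job in at about 11 s of the 35 s allowed. I got no verdict back.

I pressed both release buttons with one fingertip each, the fingers set about 60 mm apart. I held them fully down for about 4 s at roughly 22 N until the drawer had slid out, then lifted straight up and drew back to the right.

**Last checks, from the final top view and force reading:**
- **Drawer:** its front edge measured about 157 mm in front of the button line, which puts it about 100 mm out.
- **Buttons and switch:** both buttons were back up at 174–175 mm, and the light switch was up at 167 mm (nominal 168 mm).
- **Surroundings:** by eye, everything on and around the unit stands where it did at the start, and the stone's top still measures 178 mm.
- **Arm:** it was clear of everything, with the force near zero.

Two readings did not quite agree. The scene and top cameras placed the buttons about 3 mm apart in x. The wrist camera's reading fell between them, so I used that one. The scene camera's measurement of the stone picked up background, so I ignored it.

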